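Spin-check the desk organiser and catch its knob

ROBOT

A 6-joint arm with a two-finger parallel gripper is mounted at the origin on the work surface. World frame = base frame: x ahead of the robot, y to its left, z up, the work surface at z = 0. Lengths are in m, angles in rad, forces in N, time in s.
With the tool pointing down it reaches from about 0.3 to 0.775 m from the base axis. Payload 14.6 kg.
Tool frame: the origin (TCP) lies between the finger pads, 19 mm behind the fingertips; this is the grasp point; z points along the fingers, y is the line along which they close (so a half turn about z gives the same grasp; the last joint's range is limited). The gripper opens to 94 mm and grips with 3 to 60 N. Pads are 16 mm wide; open, the fingers measure 119 mm over their backs; the gripper's body (75 mm by 177 mm) begins 78 mm behind the grasp point.
Start: joints at [-1.268, 0.3, 1.521, -0, 1.321, -0.067], TCP at [0.199, -0.513, 0.224] pointing down, gripper open.
Joint ranges: [-3.03, 3.03], [-0.79, 2.21], [0.23, 2.52], [-1.04, 4.18], [0, 3.07], [-2.55, 2.55]. Speed limits (rad/s): [2.22, 2.22, 2.57, 3.14, 3.14, 3.14].

INTERFACE

Orientations are given as [roll, pitch, yaw] about the fixed x, y, z axes, in that order (R = Rz(yaw) Ry(pitch) Rx(roll)).
In Python, from station import ctrl, camera, ticket gives the robot as it stands. The module is installed in compiled form; this text tells all that it offers.
- The arm moves only by the shell command python3 -m inch 'ROWS' [FORCE]. ROWS is text: rows parted by semicolons, each of 7 numbers parted by spaces: the opening, from -1 (shut) to 1 (fully open), then the shift along the tool's x, y, z in units of 0.03 m (1.0 is 0.03 m), then the turn, a rotation vector about the tool's x, y, z in units of 10 degrees (1.0 is 10 degrees). In form: grip dx dy dz rx ry rz; .... A call has 1 to 10 rows; each row shifts and turns the commanded pose from where the row before left it, along the tool's axes as they then stand; what a row does not reach is not made up. A row lasts 1/8 s, in which the tool goes at most 62.5 mm and 10.7 degrees, less where a joint would pass 70% of its speed; a pose out of reach is approached as far as the arm can. A call with a number of a shift or a turn outside -1 to 1 is refused whole. A call with a gripper value outside its range is refused whole. The fingers move at their own pace and stop on an object; FORCE is the grip in N (left out, the last holds). Time passes only in rows, so rows that do not move let the fingers close. It gives the time, the measured TCP pose, the force, the opening and the grip force at its end, in the units of the state.
- ctrl.get_obs(): the state, without advancing time (a new reading comes with each control period).
- camera(name): name is "scene" or "top" or "wrist"; returns a dict with "img" (384x512x3 uint8, blue, green, red), "range_z" (384x512 float32, m along the optical axis (not along the pixel's ray), 0 where there is no reading), "intrinsics" (3x3 intrinsics, pixels), "view" (4x4, takes a point from world to camera coordinates). Camera axes: x right, y down, z forward; pixel columns grow to the right and rows downward; lengths in m; the calibration is good to about 2 mm. The wrist camera is an equidistant fisheye: a pixel r from the principal point sees the ray r / f radians off the axis. A picture is of the moment at which its call begins.
- ticket.hand_in(): hands the job in; it is judged then, once.
The state is a dict: "time_s": time; "qpos": joint angles; "joint_vel": joint speeds; "tau": joint torques, N m; "ee_pos": TCP position; "eef_rot": TCP orientation; "force": force on the tool from outside, world axes, zero at the start; "moment": the same for the moment, N m; "grip_width": finger opening in m; "grip_force": force on a finger pad.
Only numpy, scipy, OpenCV 4.12 (cv2) and the standard library are available. Lean on these libraries where they do the work, as an engineer would, in place of code of your own. Each camera call takes 0.05 s, during which the arm holds its last target. There are 200 camera calls.

TASK

Check that the rotating desk organiser runs freely: swing it by its knob post to about a third of a turn a second (never as fast as half a turn a second), let go, and while it coasts untouched, still clearly turning, travel along with it for at least six seconds with the tool over or around the knob post, centred on it within 2.5 cm sideways and no more than 6 cm above its top. Then take hold of the knob post between the fingers, bring the organiser to a stop, let go and leave it standing still. Do not disturb the mug, the mouse or the calculator.

Things in the scene. Friction and masses are not known exactly. Their poses are not given: they have to be found in the camera images.
- turntable (a joint): Angle (rad) of the organiser's wooden turntable about its vertical axis, counter-clockwise from above positive; turns endlessly either way. Nominal moving mass 1.6 kg, inertia about 0.017 kg m2 (hidden, 0.65 to 2 times that). Low-friction bearing: viscous drag 0.0012 N m s/rad plus dry friction 0.0008 N m, so after a push it coasts several seconds, slowing down.
- knob: Plain aluminium knob post standing upright near the turntable's rim, the tallest thing on it: round, 30 mm in diameter, 94 mm tall, foot flange 44 mm across and 6 mm high. Origin at the centre of its underside, 41 mm above the desk, z up; its axis stands 110 mm from the turntable's axis. It revolves freely on its own spindle, so held fingers need not turn with the disc.
- knob_top (a point): Centre of the top face of the knob post, 94 mm above its underside and 135 mm above the desk; z up. Grip the 30 mm post in its upper 40 mm; fingertips 80 mm or more above the desk are clear of the trays all the way round.
- axis (a point): Point on the turntable's vertical axis, at the height of the knob's top (135 mm above the desk); its foot is fast to the desk. The turntable: round wooden disc, 300 mm across, 14 mm thick, upper face 41 mm above the desk, with three black trays fixed on it (tops at most 75 mm above the desk).
- mug: White mug, 80 mm across and 92 mm tall, loose, a bystander on the robot's right. Origin at the centre of its underside.
- mouse: White computer mouse, 105 x 60 x 34 mm, loose, a bystander on the robot's left. Origin at the centre of its underside.
- calculator: Black pocket calculator, 150 x 85 x 20 mm, lying loose, a bystander on the robot's right. Origin at the centre of its underside.

How it is judged:
By the outcome, as a careful person would: the job done as asked, in the order asked, and still so for the second after the job is handed in, with the robot touching nothing.
It also fails if it takes over 53 s, if anything falls off the work surface, if the arm or the gripper's body presses on something with over 40 N, if the wrist force passes 120 N, or if a joint passes its speed limit or range.

## Working session

There is one attempt and no reset: what is moved stays moved. The work goes in short steps, Python scripts to look and compute and a shell command to move; the robot and the scene stay as the last step left them, time stands still between calls to the robot, and variables do not carry over. Pictures are saved under pics/ and viewed, at most 10 in all, crops included, and the job is handed in when it is done.

```bash
mkdir -p pics; python3 - <<'E'
from station import ctrl,camera
import cv2,numpy as np
o=ctrl.get_obs();print(o)
for n in("scene","top"):
    c=camera(n);cv2.imwrite(f"pics/{n}0.png",c["img"]);np.savez(f"{n}0.npz",**c)
    print(n,c["intrinsics"],c["view"])
E
```

```text
{'time_s': 0.0, 'qpos': array([-1.26756971e+00,  3.00486495e-01,  1.52156652e+00, -3.10104737e-06,
        1.32072534e+00, -6.66244085e-02]), 'joint_vel': array([ 1.70041719e-05, -3.00736461e-04, -7.51150290e-04,  3.28232913e-04,
        8.19645286e-04,  2.14225573e-04]), 'tau': array([ 2.07785175e-03, -5.31804764e+01, -3.52732122e+01,  7.09599629e-02,
        2.44526449e-02, -9.20318575e-05]), 'ee_pos': array([ 0.19872373, -0.51258443,  0.22368404]), 'eef_rot': array([-3.14040939e+00, -7.59405805e-05,  3.69851749e-01]), 'force': array([0.79029119, 0.01945966, 1.211783  ]), 'moment': array([-0.01250587, -0.02984417,  0.00450839]), 'grip_force': 0.0, 'grip_width': 0.09366522731791817}
scene [[418.33166009   0.         254.66750554]
 [  0.         418.33166009 186.5745195 ]
 [  0.           0.           1.        ]] [[ 0.18913983  0.98194236  0.00391389 -0.09874731]
 [ 0.60696096 -0.11377658 -0.78654515 -0.21704874]
 [-0.7718967   0.15114259 -0.61752037  1.6281744 ]
 [ 0.          0.          0.          1.        ]]
top [[433.19335569   0.         254.84694827]
 [  0.         433.19335569 191.28077336]
 [  0.           0.           1.        ]] [[-0.02423884 -0.9995296  -0.0187898   0.01505919]
 [-0.98997231  0.02661504 -0.13873164  0.54440318]
 [ 0.13916648  0.01523868 -0.99015174  1.26152194]
 [ 0.          0.          0.          1.        ]]
```

View pics/top0.png

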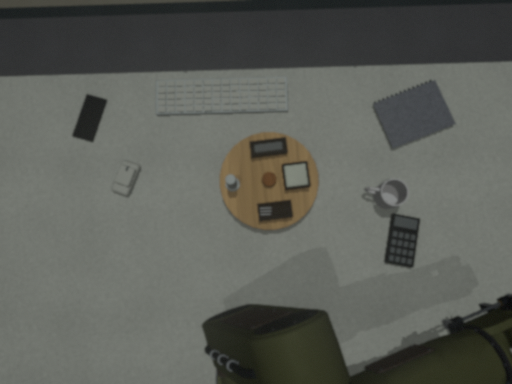

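View pics/scene0.png

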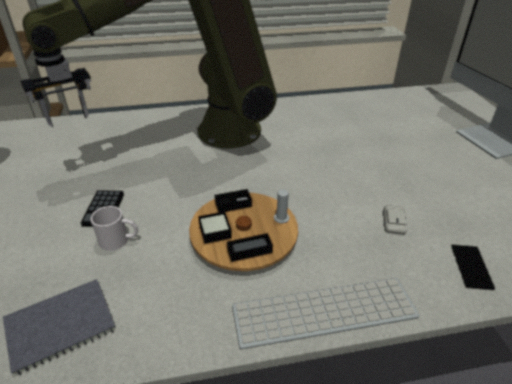

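The top view shows the disc centred near (269,181), with the knob post at about (231,181) on its left. The mug is at (392,193), the calculator at (403,240) and the mouse at (126,177). In the scene view the knob top is at about (282,195).

```bash
cat > h.py <<'E'
import numpy as np,cv2
def unproj(c,m):
    """world points of masked pixels"""
    v,u=np.nonzero(m&(c["range_z"]>0));z=c["range_z"][v,u];K=c["intrinsics"]
    p=np.c_[(u-K[0,2])*z/K[0,0],(v-K[1,2])*z/K[1,1],z]
    V=c["view"];return (p-V[:3,3])@V[:3,:3],u,v
def ray(c,u,v,h):
    """world point on pixel ray at height h"""
    K=c["intrinsics"];V=c["view"];d=V[:3,:3].T@np.array([(u-K[0,2])/K[0,0],(v-K[1,2])/K[1,1],1]);o=-V[:3,:3].T@V[:3,3]
    return o+d*(h-o[2])/d[2]
E
python3 - <<'E'
from h import *
for n in("top","scene"):
    c=np.load(f"{n}0.npz");c=dict(c)
    hsv=cv2.cvtColor(c["img"],cv2.COLOR_BGR2HSV)
    m=(hsv[...,1]>90)&(hsv[...,0]>8)&(hsv[...,0]<25)&(hsv[...,2]>70)
    P,u,v=unproj(c,m);k=(abs(P[:,2]-.041)<.008)&(P[:,0]>.35)&(abs(P[:,1])<.3)
    print(n,k.sum());(a,b),r=cv2.minEnclosingCircle(P[k][:,:2].astype(np.float32));print("disc",a,b,r,P[k][:,2].mean())
    P,u,v=unproj(c,np.ones(m.shape,bool))
    d=np.hypot(P[:,0]-a,P[:,1]-b);k=(P[:,2]>.1)&(P[:,2]<.15)&(d<.15)
    print("knob",k.sum(),P[k].mean(0),P[k].min(0),P[k].max(0))
    k=(P[:,2]>.127)&(P[:,2]<.15)&(d<.15)
    print("ktop",k.sum(),P[k].mean(0),u[k].mean(),v[k].mean())
    k=(P[:,2]>.06)&(P[:,2]<.11)&(d>.16)&(abs(P[:,1]+.28)<.15)&(P[:,0]>.35)&(P[:,0]<.65);print("mug",P[k].mean(0),P[k].min(0),P[k].max(0))
c=dict(np.load("top0.npz"))
print(ray(c,126,177,.03),ray(c,403,240,.02),ray(c,269,181,.041))
E
```

```text
top 4869
disc 0.5776127576828003 -0.04127657786011696 0.1465185433626175 0.04120094100821765
knob 103 [0.56499945 0.06844419 0.1319833 ] [0.55249139 0.0543307  0.10316317] [0.58214954 0.08226738 0.14122849]
ktop 88 [0.5664869  0.06909246 0.13480306] 229.64772727272728 179.35227272727272
mug [ 0.52768283 -0.38077476  0.08069254] [ 0.48515099 -0.4298396   0.06024224] [ 0.56265526 -0.32293629  0.1002026 ]
scene 3880
disc 0.5829547643661499 -0.04259756579995155 0.14990945160388947 0.041585686711163354
knob 166 [0.57632115 0.06352761 0.12406687] [0.55461354 0.05015207 0.10113921] [0.58652194 0.07934063 0.13935958]
ktop 83 [0.57283969 0.06438416 0.13423112] 282.2409638554217 193.25301204819277
mug [ 0.53282947 -0.39118151  0.0781075 ] [ 0.48678956 -0.42986353  0.06000128] [ 0.5704122  -0.32847646  0.09623698]
[0.60028421 0.39314558 0.03      ] [ 0.38893754 -0.43585957  0.02      ] [ 0.57420882 -0.04212839  0.041     ]
```

```bash
cat >> h.py <<'E'
def rows(p0,y0,P,Y,g):
    """rows from pose (p0,y0) through per-row world points P and yaws Y (tool pointing down), grip g per row"""
    out=[];p=np.array(p0,float);y=y0
    for q,yn,gi in zip(P,Y,g):
        d=np.array(q)-p;c,s=np.cos(y),np.sin(y)
        l=np.round(np.array([c*d[0]+s*d[1],s*d[0]-c*d[1],-d[2]])/.03,2)
        r=np.round(-np.degrees(yn-y)/10,2)
        out.append(f"{gi:g} {l[0]:g} {l[1]:g} {l[2]:g} 0 0 {r:g}")
        l=l*.03;p=p+[c*l[0]+s*l[1],s*l[0]-c*l[1],-l[2]];y-=np.radians(r*10)
    return out
E
python3 - <<'E'
from h import *
from station import ctrl
o=ctrl.get_obs();p0=o["ee_pos"];y0=o["eef_rot"][2]
n=24;T=np.array([.570,.067,.20]);w=np.arange(1,n+1)/n
P=p0+w[:,None]*(T-p0);Y=y0+np.minimum(np.arange(1,n+1)/14,1)*(np.radians(140)-y0)
r=rows(p0,y0,P,Y,[1]*n)
for i in(0,8,16):print(";".join(r[i:i+8]))
E
```

```text
1 0.77 -0.56 0.03 0 0 -0.85;1 0.85 -0.45 0.04 0 0 -0.85;1 0.9 -0.31 0.03 0 0 -0.85;1 0.94 -0.18 0.03 0 0 -0.84;1 0.96 -0.04 0.04 0 0 -0.85;1 0.95 0.11 0.03 0 0 -0.85;1 0.92 0.24 0.03 0 0 -0.85;1 0.88 0.38 0.03 0 0 -0.85
1 0.81 0.5 0.04 0 0 -0.85;1 0.73 0.62 0.03 0 0 -0.85;1 0.63 0.72 0.03 0 0 -0.85;1 0.52 0.8 0.04 0 0 -0.84;1 0.4 0.87 0.03 0 0 -0.85;1 0.26 0.92 0.03 0 0 -0.85;1 0.12 0.95 0.04 0 0 -0;1 0.12 0.95 0.03 0 0 -0
1 0.13 0.95 0.03 0 0 -0;1 0.12 0.94 0.03 0 0 -0;1 0.12 0.95 0.04 0 0 -0;1 0.12 0.95 0.03 0 0 -0;1 0.13 0.95 0.03 0 0 -0;1 0.12 0.95 0.04 0 0 -0;1 0.12 0.94 0.03 0 0 -0;1 0.12 0.95 0.03 0 0 -0
```

```bash
python3 -m inch '1 0.77 -0.56 0.03 0 0 -0.85;1 0.85 -0.45 0.04 0 0 -0.85;1 0.9 -0.31 0.03 0 0 -0.85;1 0.94 -0.18 0.03 0 0 -0.84;1 0.96 -0.04 0.04 0 0 -0.85;1 0.95 0.11 0.03 0 0 -0.85;1 0.92 0.24 0.03 0 0 -0.85;1 0.88 0.38 0.03 0 0 -0.85'
python3 -m inch '1 0.81 0.5 0.04 0 0 -0.85;1 0.73 0.62 0.03 0 0 -0.85;1 0.63 0.72 0.03 0 0 -0.85;1 0.52 0.8 0.04 0 0 -0.84;1 0.4 0.87 0.03 0 0 -0.85;1 0.26 0.92 0.03 0 0 -0.85;1 0.12 0.95 0.04 0 0 0;1 0.12 0.95 0.03 0 0 0'
python3 -m inch '1 0.13 0.95 0.03 0 0 0;1 0.12 0.94 0.03 0 0 0;1 0.12 0.95 0.04 0 0 0;1 0.12 0.95 0.03 0 0 0;1 0.13 0.95 0.03 0 0 0;1 0.12 0.95 0.04 0 0 0;1 0.12 0.94 0.03 0 0 0;1 0.12 0.95 0.03 0 0 0'
python3 - <<'E'
from station import ctrl,camera
from h import *
print(ctrl.get_obs()["ee_pos"])
s=camera("scene");t=camera("top");w=camera("wrist")
np.savez("scene1.npz",**s);np.savez("top1.npz",**t);np.savez("wrist1.npz",**w)
o=ctrl.get_obs();print(o["time_s"],o["ee_pos"],o["eef_rot"],o["force"],o["qpos"]);print(w["intrinsics"],w["view"])
a=cv2.resize(s["img"],(400,300));b=cv2.resize(t["img"],(400,300));d=cv2.resize(w["img"],(400,300))
cv2.imwrite("pics/all1.png",np.vstack([np.hstack([a,b]),np.hstack([d,d*0])]))
E
```

```text
time_s: 1.1
ee_pos: [0.323, -0.3187, 0.2162]
eef_rot: [-3.141, -0.0, 1.56]
force: [0.3, 0.4, -0.1]
grip_width: 0.0939
grip_force: 0.0
time_s: 2.1
ee_pos: [0.4467, -0.1255, 0.2081]
eef_rot: [-3.141, -0.0, 2.443]
force: [-1.3, -0.7, 0.2]
grip_width: 0.0937
grip_force: 0.0
time_s: 3.1
ee_pos: [0.5704, 0.0675, 0.2002]
eef_rot: [-3.141, -0.0, 2.443]
force: [0.2, -0.1, -0.5]
grip_width: 0.0941
grip_force: 0.0
[0.57041739 0.06750191 0.20018313]
3.25 [0.57000875 0.06731119 0.19981214] [-3.14071453e+00 -8.77923967e-04  2.44477586e+00] [-0.09404299  0.19322576  0.36560264] [ 5.37529404e-02  3.73858543e-01  1.48046281e+00 -4.51670620e-05
  1.28851226e+00 -8.20214371e-01]
[[297.31863964   0.         258.15784402]
 [  0.         297.31863964 193.05957919]
 [  0.           0.           1.        ]] [[ 6.40822003e-01  7.67689261e-01 -5.99063279e-04 -4.16748219e-01]
 [ 7.39727889e-01 -6.17272423e-01  2.67913058e-01 -4.00992905e-01]
 [ 2.05304192e-01 -1.72127726e-01 -9.63442907e-01  2.61885915e-01]
 [ 0.00000000e+00  0.00000000e+00  0.00000000e+00  1.00000000e+00]]
```

View pics/all1.png

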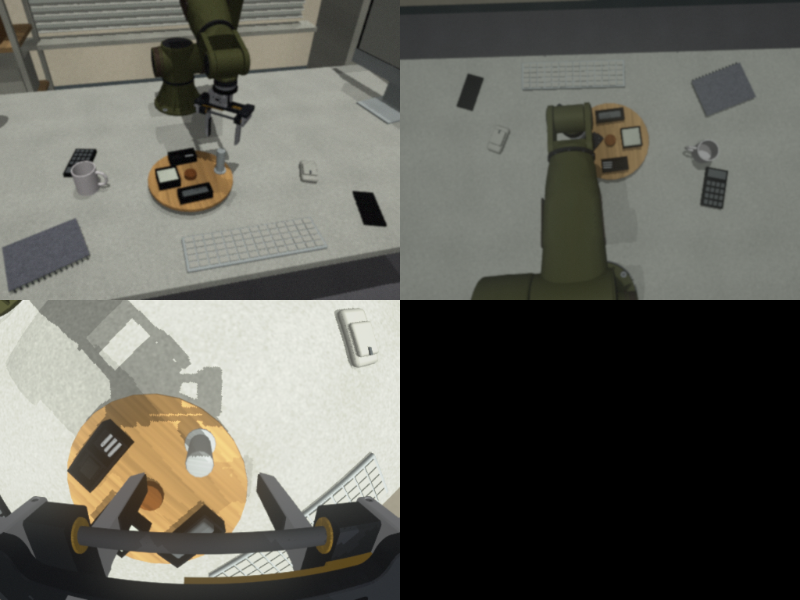

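The scene view (upper left) shows the open gripper over the knob at about (221,160), with all the trays visible. In the wrist view (lower left) the knob top is at about (200,463), midway between the fingertips at (143,478) and (260,478). So I can use the wrist camera to measure the offset.

```bash
cat >> h.py <<'E'
def wpts(c):
    z=c["range_z"];v,u=np.nonzero(z>0);z=z[v,u];K=c["intrinsics"]
    a,b=(u-K[0,2])/K[0,0],(v-K[1,2])/K[1,1];th=np.hypot(a,b);k=z*np.tan(th)/np.maximum(th,1e-9)
    p=np.c_[a*k,b*k,z];V=c["view"];k=th<1.4;return ((p-V[:3,3])@V[:3,:3])[k],u[k],v[k]
def knobw(c,tcp,yaw,zlo=.13,zhi=.141,lim=.045):
    P,u,v=wpts(c);d=P[:,:2]-tcp[:2];x=d@[np.cos(yaw),np.sin(yaw)];y=d@[np.sin(yaw),-np.cos(yaw)]
    k=(abs(P[:,2]-(zlo+zhi)/2)<(zhi-zlo)/2)&(abs(y)<.031)&(abs(x)<lim+.02)
    return P[k],k.sum()
E
python3 - <<'E'
from h import *
w=dict(np.load("wrist1.npz"));tcp=[.570,.0673,.2];P,n=knobw(w,tcp,2.4448)
print(n,P.mean(0),P.min(0),P.max(0),cv2.minEnclosingCircle(P[:,:2].astype(np.float32)))
Q,u,v=wpts(w);k=(abs(Q[:,2]-.041)<.004)&(np.hypot(Q[:,0]-.58,Q[:,1]+.042)<.16)
h=cv2.cvtColor(w["img"],cv2.COLOR_BGR2HSV)[v,u];k&=(h[:,1]>80)
print(k.sum(),cv2.minEnclosingCircle(Q[k][:,:2].astype(np.float32)))
s=dict(np.load("scene1.npz"));P,u,v=unproj(s,s["range_z"]>0);
k=(P[:,2]>.06)&(P[:,2]<.13)&(np.hypot(P[:,0]-.57,P[:,1]-.067)<.03)
from scipy.optimize import least_squares
for Z in(P[k],):print(k.sum(),least_squares(lambda q:np.hypot(Z[:,0]-q[0],Z[:,1]-q[1])-.015,[.57,.067],loss="soft_l1",f_scale=.003).x)
E
```

```text
966 [0.5666227  0.06698403 0.13397662] [0.55313292 0.05158656 0.13006989] [0.5812637  0.08101532 0.13608197] ((0.5672821402549744, 0.06633032113313675), 0.014866163022816181)
22877 ((0.5784955620765686, -0.043008603155612946), 0.14941594004631042)
211 [0.56853218 0.06597316]
```

```bash
python3 -m inch '1 0.06 -0.08 0.6 0 0 0;1 0 0 1 0 0 0;1 0 0 0.9 0 0 0;1 0 0 0.23 0 0 0;-1 0 0 0 0 0 0;-1 0 0 0 0 0 0;-1 0 0 0 0 0 0;-1 0 0 0 0 0 0;-1 0 0 0 0 0 0' 8
python3 -m inch '-1 0 0 0 0 0 0;-1 0 0 0 0 0 0'
python3 - <<'E'
from h import *
from station import ctrl
o=ctrl.get_obs();print(o)
A=np.array([.5785,-.043]);p=o["ee_pos"];q=p[:2]-A;R=np.hypot(*q);f=np.arctan2(q[1],q[0]);print(R,np.degrees(f))
t=np.arange(1,11)*.125;a=2.1;th=np.where(t<1,a*t*t/2,a/2+a*(t-1));r=R+(.110-R)*np.minimum(t,1)
P=np.c_[A[0]+r*np.cos(f+th),A[1]+r*np.sin(f+th),np.full(10,.118)]
print(";".join(rows(p,2.4448,P,[2.4448]*10,[-1]*8+[1]*2)))
E
```

```text
time_s: 4.38
ee_pos: [0.5672, 0.066, 0.1188]
eef_rot: [3.141, 0.0, 2.443]
force: [0.5, 0.2, 0.2]
grip_width: 0.0476
grip_force: 0.0
time_s: 4.62
ee_pos: [0.5671, 0.066, 0.1187]
eef_rot: [-3.141, -0.0, 2.443]
force: [1.5, -1.3, 4.0]
grip_width: 0.0299
grip_force: 8.0
{'time_s': 4.625, 'qpos': array([ 5.17592346e-02,  4.51799080e-01,  1.57124221e+00,  6.27810326e-05,
        1.11876125e+00, -8.20774476e-01]), 'joint_vel': array([-0.00512431, -0.00267331, -0.00130812, -0.01435344,  0.00739174,
        0.00061645]), 'tau': array([ 2.78132334e+00, -5.70588040e+01, -3.34158754e+01,  1.04985528e+00,
       -1.37141112e+00,  8.33108701e-03]), 'ee_pos': array([0.56712844, 0.0660437 , 0.11866265]), 'eef_rot': array([-3.1414909e+00, -1.9205885e-04,  2.4433026e+00]), 'force': array([ 1.52250889, -1.30172686,  3.95144717]), 'moment': array([-0.2530584 , -0.48889754,  0.03480638]), 'grip_force': 8.007320165634155, 'grip_width': 0.02989621674859649}
0.10963503271299417 95.95353700243272
-1 0.04 -0.04 0.02 0 0 -0;-1 0.12 -0.14 0 0 0 -0;-1 0.19 -0.23 0 0 0 -0;-1 0.23 -0.35 0 0 0 -0;-1 0.22 -0.49 0 0 0 -0;-1 0.18 -0.64 0 0 0 -0;-1 0.06 -0.78 0 0 0 -0;-1 -0.14 -0.89 0 0 0 -0;1 -0.38 -0.88 0 0 0 -0;1 -0.6 -0.75 0 0 0 -0
```

```bash
cat > track.py <<'E'
# python3 track.py N Z [stop]: measure knob with wrist camera, fit coast, print next N rows
import sys,json,os
from h import *
from station import ctrl,camera
from scipy.optimize import least_squares
A=np.array([.5785,-.043]);R=.110
def coast(q,t):
    k=.0008/.0012;tau=np.exp(q[2])*.017/.0012;return q[0]+(q[1]+k)*tau*(1-np.exp(-t/tau))-k*t
def om(q,t):
    k=.0008/.0012;tau=np.exp(q[2])*.017/.0012;return (q[1]+k)*np.exp(-t/tau)-k
def measure():
    o=ctrl.get_obs();c=camera("wrist");tcp=o["ee_pos"];yaw=o["eef_rot"][2]
    np.savez("wlast.npz",**c)
    P,u,v=wpts(c);d=P[:,:2]-tcp[:2];x=d@[np.cos(yaw),np.sin(yaw)];y=d@[np.sin(yaw),-np.cos(yaw)]
    k=(abs(P[:,2]-.135)<.004)&(abs(y)<min(.034,o["grip_width"]/2-.002))&(abs(x)<.06)
    if k.sum()<40:print("few",k.sum(),tcp);return o,None
    (a,b),r=cv2.minEnclosingCircle(P[k][:,:2].astype(np.float32))
    print(f"t={o['time_s']:.3f} n={k.sum()} knob=({a:.4f},{b:.4f}) rad={r:.4f} R={np.hypot(a-A[0],b-A[1]):.4f} knob-tcp x={np.median(x[k])*1e3:.1f} y={np.median(y[k])*1e3:.1f} z={tcp[2]:.3f} width={o['grip_width']:.3f} F={np.round(o['force'],1)}")
    return o,np.arctan2(b-A[1],a-A[0])
if __name__=="__main__":
    N=int(sys.argv[1]);Z=float(sys.argv[2]);t0=5.875
    M=json.load(open("meas.json")) if os.path.exists("meas.json") else []
    o,f=measure()
    fit=lambda:least_squares(lambda q:np.r_[[(coast(q,t-t0)-g)/.012 for t,g in M],(q[1]-2.1)/.15,q[2]/.4],[M[0][1],2.1,0.]).x
    if f is not None:
        t=o["time_s"]
        if M:
            e=coast(fit(),t-t0);f+=2*np.pi*round((e-f)/2/np.pi);print("residual deg",np.degrees(f-e))
        M.append((t,float(f)));json.dump(M,open("meas.json","w"))
    q=fit();o=ctrl.get_obs();T=o["time_s"];p=o["ee_pos"];ya=o["eef_rot"][2]
    print("T",T,"w",om(q,T-t0),"q",q,"phi",np.degrees(coast(q,T-t0))%360,"yaw",ya)
    th=coast(q,T-t0+np.arange(1,N+1)*.125)
    P=np.c_[A[0]+R*np.cos(th),A[1]+R*np.sin(th),np.linspace(p[2],Z,N+1)[1:]]
    print(";".join(rows(p,ya,P,[ya]*N,[1]*N)).replace("-0;","0;"))
E
python3 - <<'E'
from track import *
print(measure()[1])
E
```

```text
t=4.625 n=1868 knob=(0.5648,0.0662) rad=0.0150 R=0.1101 knob-tcp x=3.1 y=-0.8 z=0.119 width=0.030 F=[ 1.5 -1.3  4. ]
1.6956434869404438
```

```bash
python3 -m inch '-1 0.04 -0.04 0.02 0 0 0;-1 0.12 -0.14 0 0 0 0;-1 0.19 -0.23 0 0 0 0;-1 0.23 -0.35 0 0 0 0;-1 0.22 -0.49 0 0 0 0;-1 0.18 -0.64 0 0 0 0;-1 0.06 -0.78 0 0 0 0;-1 -0.14 -0.89 0 0 0 0;1 -0.38 -0.88 0 0 0 0;1 -0.6 -0.75 0 0 0 0'; python3 track.py 4 0.118
```

```text
time_s: 5.92
ee_pos: [0.468, -0.0555, 0.118]
eef_rot: [-3.141, -0.0, 2.443]
force: [-0.4, -0.3, -0.2]
grip_width: 0.0463
grip_force: 0.0
t=5.925 n=1961 knob=(0.4684,-0.0555) rad=0.0152 R=0.1108 knob-tcp x=0.9 y=0.3 z=0.118 width=0.046 F=[-0.4 -0.3 -0.2]
T 5.975 w 2.0805393536747676 q [-3.13359553e+00  2.10000000e+00 -1.66584665e-31] phi 192.43449908300173 yaw 2.4423680743861076
1 -1.08 -0.64 0 0 0 0;1 -0.9 -0.25 0 0 0 0;1 -0.92 -0.01 0 0 0 0;1 -0.89 0.22 0 0 0 -0
```

```bash
python3 -m inch '1 -1 -0.64 0 0 0 0;1 -0.98 -0.25 0 0 0 0;1 -0.92 -0.01 0 0 0 0;1 -0.89 0.22 0 0 0 0'; python3 track.py 6 0.118
```

```text
time_s: 6.48
ee_pos: [0.5431, -0.1441, 0.1178]
eef_rot: [-3.141, -0.001, 2.442]
force: [-0.2, 0.5, 0.1]
grip_width: 0.0905
grip_force: 0.0
t=6.475 n=1978 knob=(0.5406,-0.1467) rad=0.0152 R=0.1104 knob-tcp x=1.7 y=-3.5 z=0.118 width=0.090 F=[-0.2  0.5  0.1]
residual deg -0.7483216401445986
T 6.525 w 1.953060072363203 q [-3.13273221  2.07734831 -0.01018719] phi 255.54053888703595 yaw 2.4422399285335765
1 -0.99 0.49 -0 0 0 0;1 -0.61 0.64 -0 0 0 0;1 -0.43 0.75 -0 0 0 0;1 -0.24 0.82 -0 0 0 0;1 -0.05 0.84 -0 0 0 0;1 0.15 0.83 -0.01 0 0 -0
```

```bash
python3 -m inch '1 -0.99 0.49 0 0 0 0;1 -0.61 0.64 0 0 0 0;1 -0.43 0.75 0 0 0 0;1 -0.24 0.82 0 0 0 0;1 -0.05 0.84 0 0 0 0;1 0.15 0.83 0 0 0 0'; python3 track.py 8 0.118
```

```text
time_s: 7.28
ee_pos: [0.6771, -0.0839, 0.1176]
eef_rot: [-3.141, -0.001, 2.443]
force: [0.1, -0.2, 0.2]
grip_width: 0.094
grip_force: 0.0
t=7.275 n=1960 knob=(0.6806,-0.0820) rad=0.0151 R=0.1093 knob-tcp x=-0.2 y=4.0 z=0.118 width=0.094 F=[ 0.1 -0.2  0.2]
residual deg 2.557057680893656
T 7.325 w 1.86819703676587 q [-3.1367975   2.08272122  0.23103861] phi 344.2730322344352 yaw 2.4450550976243246
1 0.45 1.07 -0 0 0 0;1 0.59 0.61 -0 0 0 0;1 0.7 0.45 -0 0 0 0;1 0.78 0.28 -0.01 0 0 0;1 0.81 0.1 0 0 0 0;1 0.81 -0.08 0 0 0 0;1 0.76 -0.26 0 0 0 0;1 0.68 -0.41 -0 0 0 -0
```

```bash
python3 -m inch '1 0.45 1 0 0 0 0;1 0.59 0.68 0 0 0 0;1 0.7 0.45 0 0 0 0;1 0.78 0.28 0 0 0 0;1 0.81 0.1 0 0 0 0;1 0.81 -0.08 0 0 0 0;1 0.76 -0.26 0 0 0 0;1 0.68 -0.41 0 0 0 0'; python3 track.py 10 0.118
```

```text
time_s: 8.32
ee_pos: [0.5812, 0.0639, 0.1181]
eef_rot: [-3.142, -0.0, 2.444]
force: [0.6, -0.5, 0.5]
grip_width: 0.0941
grip_force: 0.0
t=8.325 n=2048 knob=(0.5772,0.0672) rad=0.0152 R=0.1102 knob-tcp x=6.6 y=-0.8 z=0.118 width=0.094 F=[ 0.6 -0.5  0.5]
residual deg 3.380633502858153
T 8.375 w 1.7871725927091895 q [-3.1355262   2.06155202  0.50976174] phi 95.64509213095518 yaw 2.444071211518439
1 0.85 -0.83 -0 0 0 0;1 0.34 -0.73 -0 0 0 0;1 0.18 -0.79 -0 0 0 0;1 0 -0.79 -0 0 0 0;1 -0.17 -0.78 -0 0 0 0;1 -0.32 -0.71 -0 0 0 0;1 -0.47 -0.62 -0 0 0 0;1 -0.59 -0.51 -0 0 0 0;1 -0.67 -0.37 -0 0 0 0;1 -0.73 -0.22 -0 0 0 -0
```

```bash
python3 -m inch '1 0.85 -0.83 0 0 0 0;1 0.34 -0.73 0 0 0 0;1 0.18 -0.79 0 0 0 0;1 0 -0.79 0 0 0 0;1 -0.17 -0.78 0 0 0 0;1 -0.32 -0.71 0 0 0 0;1 -0.47 -0.62 0 0 0 0;1 -0.59 -0.51 0 0 0 0;1 -0.67 -0.37 0 0 0 0;1 -0.73 -0.22 0 0 0 0'; python3 track.py 10 0.118
```

```text
time_s: 9.62
ee_pos: [0.4965, -0.1138, 0.1182]
eef_rot: [3.142, 0.0, 2.443]
force: [-0.7, 0.4, -0.8]
grip_width: 0.094
grip_force: 0.0
t=9.625 n=2019 knob=(0.4926,-0.1127) rad=0.0150 R=0.1106 knob-tcp x=5.1 y=-1.4 z=0.118 width=0.094 F=[-0.7  0.4 -0.8]
residual deg -0.03145699755309346
T 9.675 w 1.6551603000374302 q [-3.13557102  2.06175106  0.50818023] phi 223.78544944192848 yaw 2.442130958137564
1 -0.87 -0.06 0 0 0 0;1 -0.73 0.15 0 0 0 0;1 -0.68 0.29 0 0 0 0;1 -0.61 0.42 0 0 0 0;1 -0.51 0.53 0.01 0 0 0;1 -0.38 0.61 -0 0 0 0;1 -0.26 0.68 -0 0 0 0;1 -0.12 0.7 -0 0 0 0;1 0.02 0.71 -0 0 0 0;1 0.15 0.69 0 0 0 -0
```

Prediction and measurement now agree to 0.03°.

```bash
python3 -m inch '1 -0.87 -0.06 0 0 0 0;1 -0.73 0.15 0 0 0 0;1 -0.68 0.29 0 0 0 0;1 -0.61 0.42 0 0 0 0;1 -0.51 0.53 0 0 0 0;1 -0.38 0.61 0 0 0 0;1 -0.26 0.68 0 0 0 0;1 -0.12 0.7 0 0 0 0;1 0.02 0.71 0 0 0 0;1 0.15 0.69 0 0 0 0'; python3 track.py 10 0.118
```

```text
time_s: 10.92
ee_pos: [0.6794, -0.0806, 0.118]
eef_rot: [-3.141, -0.0, 2.443]
force: [0.0, 0.3, -0.5]
grip_width: 0.0941
grip_force: 0.0
t=10.925 n=1942 knob=(0.6801,-0.0838) rad=0.0150 R=0.1095 knob-tcp x=-1.1 y=-1.9 z=0.118 width=0.094 F=[ 0.   0.3 -0.5]
residual deg 0.11062396796236681
T 10.975 w 1.5315433640577847 q [-3.13535359  2.0611379   0.51150322] phi 342.48193915523245 yaw 2.444880272073248
1 0.29 0.74 -0 0 0 0;1 0.43 0.54 -0 0 0 0;1 0.53 0.45 -0 0 0 0;1 0.59 0.34 -0 0 0 0;1 0.64 0.22 -0 0 0 0;1 0.66 0.1 -0 0 0 0;1 0.67 -0.03 -0 0 0 0;1 0.65 -0.14 -0 0 0 0;1 0.6 -0.25 -0 0 0 0;1 0.55 -0.35 -0 0 0 -0
```

```bash
python3 -m inch '1 0.29 0.74 0 0 0 0;1 0.43 0.54 0 0 0 0;1 0.53 0.45 0 0 0 0;1 0.59 0.34 0 0 0 0;1 0.64 0.22 0 0 0 0;1 0.66 0.1 0 0 0 0;1 0.67 -0.03 0 0 0 0;1 0.65 -0.14 0 0 0 0;1 0.6 -0.25 0 0 0 0;1 0.55 -0.35 0 0 0 0'; python3 track.py 10 0.118
```

```text
time_s: 12.22
ee_pos: [0.5804, 0.0643, 0.1182]
eef_rot: [3.141, 0.0, 2.443]
force: [-0.2, 0.2, 0.2]
grip_width: 0.094
grip_force: 0.0
t=12.225 n=1984 knob=(0.5805,0.0667) rad=0.0151 R=0.1098 knob-tcp x=2.8 y=1.9 z=0.118 width=0.094 F=[-0.2  0.2  0.2]
residual deg 0.8615196210599649
T 12.275 w 1.4201963258881227 q [-3.13349972  2.05716415  0.52824776] phi 92.84681659592042 yaw 2.4437179041515025
1 0.63 -0.54 0 0 0 0;1 0.34 -0.55 0 0 0 0;1 0.24 -0.59 0 0 0 0;1 0.13 -0.62 0 0 0 0;1 0.02 -0.63 0 0 0 0;1 -0.08 -0.61 0 0 0 0;1 -0.18 -0.59 0 0 0 0;1 -0.28 -0.55 0 0 0 0;1 -0.36 -0.49 0 0 0 0;1 -0.44 -0.42 0 0 0 -0
```

```bash
python3 -m inch '1 0.63 -0.54 0 0 0 0;1 0.34 -0.55 0 0 0 0;1 0.24 -0.59 0 0 0 0;1 0.13 -0.62 0 0 0 0;1 0.02 -0.63 0 0 0 0;1 -0.08 -0.61 0 0 0 0;1 -0.18 -0.59 0 0 0 0;1 -0.28 -0.55 0 0 0 0;1 -0.36 -0.49 0 0 0 0;1 -0.44 -0.42 0 0 0 0'; python3 track.py 8 0.118
```

```text
time_s: 13.52
ee_pos: [0.4733, -0.0658, 0.1181]
eef_rot: [3.142, 0.0, 2.443]
force: [-0.8, 0.4, -0.9]
grip_width: 0.0942
grip_force: 0.0
t=13.525 n=2024 knob=(0.4698,-0.0627) rad=0.0150 R=0.1104 knob-tcp x=6.0 y=-0.3 z=0.118 width=0.094 F=[-0.8  0.4 -0.9]
residual deg -0.4616101495560693
T 13.575 w 1.307677297281896 q [-3.13450496  2.05892318  0.5221398 ] phi 194.14984602960692 yaw 2.4421277956238083
1 -0.52 -0.42 0 0 0 0;1 -0.55 -0.22 0 0 0 0;1 -0.57 -0.12 0 0 0 0;1 -0.58 -0.04 0 0 0 0;1 -0.58 0.06 0 0 0 0;1 -0.55 0.14 0 0 0 0;1 -0.53 0.23 0 0 0 0;1 -0.47 0.3 0.01 0 0 -0
```

```bash
python3 -m inch '1 -0.52 -0.42 0 0 0 0;1 -0.55 -0.22 0 0 0 0;1 -0.57 -0.12 0 0 0 0;1 -0.58 -0.04 0 0 0 0;1 -0.58 0.06 0 0 0 0;1 -0.55 0.14 0 0 0 0;1 -0.53 0.23 0 0 0 0;1 -0.47 0.3 0 0 0 0'; python3 track.py 10 0.118
```

```text
time_s: 14.58
ee_pos: [0.573, -0.1505, 0.1178]
eef_rot: [-3.142, -0.0, 2.443]
force: [-0.9, -0.2, -0.3]
grip_width: 0.0939
grip_force: 0.0
t=14.575 n=1967 knob=(0.5716,-0.1530) rad=0.0151 R=0.1102 knob-tcp x=1.0 y=-3.0 z=0.118 width=0.094 F=[-0.9 -0.2 -0.3]
residual deg -0.33352547261383514
T 14.625 w 1.2213044842097305 q [-3.1351949   2.05996665  0.51901745] phi 270.02988591788665 yaw 2.4432313959036582
1 -0.56 0.42 -0 0 0 0;1 -0.33 0.44 -0 0 0 0;1 -0.26 0.48 -0 0 0 0;1 -0.19 0.51 -0 0 0 0;1 -0.1 0.53 -0 0 0 0;1 -0.03 0.54 -0 0 0 0;1 0.05 0.52 -0 0 0 0;1 0.12 0.52 -0.01 0 0 0;1 0.2 0.48 0 0 0 0;1 0.26 0.45 0 0 0 -0
```

```bash
python3 -m inch '-1 -0.56 0.42 0 0 0 0;-1 -0.33 0.44 0 0 0 0;-1 -0.26 0.48 0 0 0 0;-1 -0.19 0.51 0 0 0 0;-1 -0.1 0.53 0 0 0 0;-1 -0.03 0.54 0 0 0 0;-1 0.05 0.52 0 0 0 0;-1 0.12 0.51 0 0 0 0;-1 0.17 0.42 0 0 0 0;-1 0.17 0.31 0 0 0 0' 8; python3 - <<'E'
from track import *
o,f=measure();print(np.degrees(f),o["grip_force"])
o=ctrl.get_obs();p=o["ee_pos"];ya=o["eef_rot"][2];q=p[:2]-A;f=np.arctan2(q[1],q[0]);r0=np.hypot(*q);print(r0,np.degrees(f))
th=f+np.cumsum([.09,.06,.03,.01]);P=np.c_[A[0]+r0*np.cos(th),A[1]+r0*np.sin(th),np.full(4,p[2])]
print(";".join(rows(p,ya,P,[ya]*4,[-1]*4)))
E
```

```text
time_s: 15.88
ee_pos: [0.6852, -0.06, 0.118]
eef_rot: [3.141, 0.002, 2.444]
force: [8.1, -1.8, -3.7]
grip_width: 0.0301
grip_force: 8.0
t=15.875 n=1844 knob=(0.6861,-0.0626) rad=0.0151 R=0.1094 knob-tcp x=-1.0 y=-0.8 z=0.118 width=0.030 F=[ 8.1 -1.8 -3.7]
-10.32665008083584 7.999790534377098
0.10797016712422217 -8.242518981943826
-1 0.18 0.27 -0 0 0 -0;-1 0.14 0.17 -0 0 0 -0;-1 0.07 0.08 -0 0 0 -0;-1 0.02 0.02 -0 0 0 -0
```

```bash
python3 -m inch '-1 0.16 0.28 0 0 0 0;-1 0.13 0.18 0 0 0 0;-1 0.07 0.08 0 0 0 0;-1 0.02 0.02 0 0 0 0;-1 0 0 0 0 0 0;-1 0 0 0 0 0 0;-1 0 0 0 0 0 0;-1 0 0 0 0 0 0'; python3 - <<'E'
from track import *
o,f=measure();print(np.degrees(f),o["grip_force"])
o,f=measure();print(np.degrees(f),o["joint_vel"])
E
```

```text
time_s: 16.92
ee_pos: [0.6867, -0.0406, 0.1181]
eef_rot: [3.141, 0.001, 2.443]
force: [6.6, -0.0, -2.3]
grip_width: 0.0299
grip_force: 8.0
t=16.925 n=1835 knob=(0.6879,-0.0431) rad=0.0149 R=0.1094 knob-tcp x=-1.0 y=-0.8 z=0.118 width=0.030 F=[ 6.6 -0.  -2.3]
-0.047330296756911625 7.999909445643425
t=16.975 n=1821 knob=(0.6882,-0.0430) rad=0.0150 R=0.1097 knob-tcp x=-1.0 y=-0.8 z=0.118 width=0.030 F=[ 6.2 -0.2 -2.7]
-0.013949733485756803 [-8.29644264e-04  6.37280972e-04  1.68102932e-03  1.93758518e-03
  4.93887280e-05 -6.65499942e-04]
```

```bash
python3 -m inch '-1 -0.04 0.03 0 0 0 0;-1 0 0 0 0 0 0;-1 0 0 0 0 0 0;-1 0 0 0 0 0 0'
```

```text
time_s: 17.52
ee_pos: [0.6872, -0.0407, 0.118]
eef_rot: [-3.14, -0.002, 2.443]
force: [-5.7, -0.9, 2.1]
grip_width: 0.0297
grip_force: 8.0
```

```bash
python3 -m inch '-1 0.02 -0.015 0 0 0 0;-1 0 0 0 0 0 0;-1 0 0 0 0 0 0;-1 0 0 0 0 0 0;-1 0 0 0 0 0 0' 3
```

```text
time_s: 18.15
ee_pos: [0.6871, -0.0408, 0.118]
eef_rot: [-3.142, -0.0, 2.443]
force: [-0.2, 0.5, 0.9]
grip_width: 0.0301
grip_force: 3.0
```

The force is relaxed. Next I open the fingers and check for stillness.

```bash
python3 -m inch '1 0 0 0 0 0 0;1 0 0 0 0 0 0;1 0 0 0 0 0 0;1 0 0 0 0 0 0;1 0 0 0 0 0 0'; python3 - <<'E'
from track import *
o,f=measure();print(np.degrees(f))
E
python3 -m inch '1 0 0 0 0 0 0;1 0 0 0 0 0 0;1 0 0 0 0 0 0;1 0 0 0 0 0 0;1 0 0 0 0 0 0;1 0 0 0 0 0 0'; python3 - <<'E'
from track import *
o,f=measure();print(np.degrees(f))
E
```

```text
time_s: 18.77
ee_pos: [0.6871, -0.0408, 0.1181]
eef_rot: [3.142, 0.0, 2.443]
force: [1.0, -0.1, 0.7]
grip_width: 0.0764
grip_force: 0.0
t=18.775 n=1943 knob=(0.6881,-0.0430) rad=0.0151 R=0.1096 knob-tcp x=-0.7 y=-1.4 z=0.118 width=0.076 F=[ 1.  -0.1  0.7]
-0.01392253227645958
time_s: 19.58
ee_pos: [0.6871, -0.0408, 0.1181]
eef_rot: [-3.142, 0.0, 2.443]
force: [-0.1, 0.3, 0.2]
grip_width: 0.0942
grip_force: 0.0
t=19.575 n=1937 knob=(0.6882,-0.0431) rad=0.0153 R=0.1097 knob-tcp x=-0.9 y=-1.3 z=0.118 width=0.094 F=[-0.1  0.3  0.2]
-0.044937068009301445
```

It is standing still. I'll lift clear, then check once more.

```bash
python3 -m inch '1 0 0 -0.5 0 0 0;1 0 0 -1 0 0 0;1 0 0 -1 0 0 0;1 0 0 -0.8 0 0 0;1 0 0 0 0 0 0;1 0 0 0 0 0 0'; python3 - <<'E'
from track import *
o,f=measure();print(np.degrees(f))
c=camera("scene");cv2.imwrite("pics/scene9.png",c["img"])
E
```

```text
time_s: 20.38
ee_pos: [0.6868, -0.0407, 0.2162]
eef_rot: [-3.141, -0.001, 2.443]
force: [-0.3, 0.3, -0.1]
grip_width: 0.0941
grip_force: 0.0
t=20.375 n=842 knob=(0.6884,-0.0434) rad=0.0148 R=0.1099 knob-tcp x=-1.8 y=-0.6 z=0.216 width=0.094 F=[-0.3  0.3 -0.1]
-0.19057468759770582
```

View pics/scene9.png

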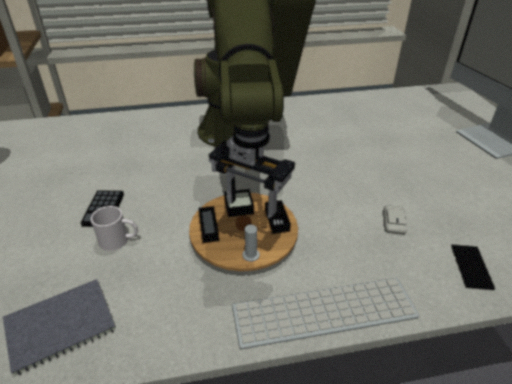

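The picture shows the knob standing free at about (251,243) with the gripper above it. The mug (110,228), calculator (103,207) and mouse (395,219) are where they started.

```bash
python3 -c "
from station import ticket;print(ticket.hand_in())"
```

```text
the job is handed in; nothing more can be done
None
```

The job is handed in: I swung the organiser to about 2.1 rad/s (a third of a turn a second), followed the knob within about 7 mm at every check for over 8 s while it coasted, then gripped it, stopped it and let go; it was standing still at about 20 s, and the mug, mouse and calculator had not moved.

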